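# Pull the push-on knob off the stirrer

## Task

Take the snug push-on knob off the magnetic stirrer with the C-shaped puller, not with the fingers: rest the puller's fork on the stirrer's deck, gently slide it under the knob's rim until it butts against the neck and pause there, then pull straight up until the knob pops off, keeping it on the fork. Set the knob down upright and without a drop on the middle of the parts mat, draw the fork out from under it and stand the puller upright on the bench, or mat, clear of the knob. Never press harder than 20 N on the stirrer or its knob, and leave the timer, the pen and the carton where they are.

Things in the scene. Friction and masses are not known exactly. Their poses are not given: they have to be found in the camera images.
- stirrer: White magnetic stirrer, fixed, 136 (x) x 110 (y) mm; origin under its centre at bench height. Its flat deck is 42 mm up. The knob stands at the front of the deck, 42 mm from the centre towards the stirrer's -x, the robot's side. Behind it an aluminium disc, 80 mm across, 9 mm above the deck, leaves only 9 mm to the rim: bring the fork from the -x side, along the stirrer's x (within 0.2 rad).
- spindle (a point): Foot of the spindle on the deck, 42 mm above the bench, where the middle of the knob's underside sits; axes as the stirrer's. The spindle is upright, 11.5 mm tall; two spring strips on it grip the knob's bore. The knob has 0.8 mm of play sideways and slides up against a grip of about 8 to 18 N, strongest at first, until it is 11 mm up, where it pops free.
- cap: The black round push-on knob, 20 mm tall, about 35 g; origin at the centre of its underside, z up. Lowest 6 mm: the neck, 18 mm across; above it the rim, 34 mm across, 14 mm high. Seated, the neck stands on the deck, so a gap of 6 mm runs all round between deck and rim.
- puller: C-shaped steel puller, 0.13 to 0.25 kg, standing on its fork; x to the tips of the tines, z up; origin on the fork's underside, where the neck's centre is when the fork is home. Fork: plate 4.5 mm thick, 34 mm wide, x = -36 to +14.5 mm; slot 20 mm wide, open to +x, ends at x = -9 mm. Spine at x = -36 to -28 mm, then an arm forward over the fork at z = 26 to 34 mm; the grip stands on the arm.
- puller_grip (a point): Middle of the puller's black grip, 52 mm straight above the puller's origin, same axes. The grip is an upright block, 22 mm (x) by 20 mm (y), 36 mm tall (z = 34 to 70 mm). A grasp across x withstands the push on the fork best. With the fork on the deck there is 1.5 mm to spare under the knob's rim; with the knob on the fork its underside is 1.5 mm below the fork's.
- mat: Thin grey parts mat fixed on the bench, 100 (x) x 90 (y) x 4 mm, no raised edge; origin under its centre at bench height. It lies to the left or to the right of the stirrer; the puller stands on the other side.
- mat_top (a point): Middle of the mat's top face, 4 mm above the bench.
- timer: White bench timer with round keys, 67 x 63 x 19 mm, lying loose between the robot and the stirrer; origin under its centre. To be left alone.
- pen_1: Felt pen, 135 mm long, 17 mm thick, lying loose; origin under its centre. To be left alone.
- film_box: Small carton, 62 x 115 x 60 mm, standing loose; origin under its centre. To be left alone.
There are look-alikes about, which are no part of the job. Of the things shaped like the cap, the black one is meant.

How it is judged:
On the way, in this order (a step that is already met when the one before it is completed fails the run):
1. the fork is fully home under the knob's rim, resting on the deck and bearing lightly on the knob's neck, the knob still fully down (horizontal distance between puller and cap below 0.0025 m and z of puller in the frame of spindle below 0.0015 m and contact force between puller and cap above 1 N and z of cap in the frame of spindle below 0.001 m and angle between puller's own z axis and vertical below 0.1 rad), for 0.2 s.
2. the knob is off the spindle and rides on the puller's fork (z of cap in the frame of spindle above 0.016 m and horizontal distance between puller and cap below 0.006 m and contact force between puller and cap above 0.1 N and angle between cap's own z axis and vertical below 0.2 rad), for 0.3 s.
At the end, for the whole second after the job is handed in: The knob stands upright (within 0.1 rad) on the mat, its centre within 30 mm of the mat's middle, at rest; the puller stands upright (within 0.1 rad) on the bench or the mat, at rest, not touching the knob and its origin at least 30 mm from the knob's centre (horizontal distance between cap and mat_top below 0.03 m and height (world z) of cap between 0.002 and 0.0065 m and angle between each of cap, puller's own z axis and vertical below 0.1 rad and linear speed of each of cap, puller below 0.02 m/s and height (world z) of puller below 0.0065 m and horizontal distance between puller and cap above 0.03 m and contact force between puller and cap below 0.05 N).
It fails at once if the fingers touch the knob with more than 1 N (contact force between the fingers and cap above 1 N).
It fails at once if the puller presses on the stirrer with more than 20 N, or pushes or pulls the knob with more than 25 N (contact force between puller and stirrer above 20 N or contact force between puller and cap above 25 N).
It fails at once if the knob tips over (more than 0.5 rad) (angle between cap's own z axis and vertical above 0.5 rad).
It fails at once if the knob is dropped or banged onto the mat (more than 10 N) (contact force between cap and mat above 10 N).
It fails at once if the timer, pen or carton is moved by more than 15 mm (distance of any of timer, pen_1, film_box from where it was at the start of the episode above 0.015 m).
It also fails if it takes over 72 s, if anything falls off the work surface, if the arm or the gripper's body presses on something with over 40 N, if the wrist force passes 120 N, or if a joint passes its speed limit or range.

## Robot

A 6-joint arm with a two-finger parallel gripper is mounted at the origin on a cart in front of the work surface, level with it; the furniture and walls round the work are solid. World frame = base frame: x ahead of the robot, y to its left, z up, the work surface at z = 0. Lengths are in m, angles in rad, forces in N, time in s.
With the tool pointing down it reaches from about 0.35 to 0.975 m from the base axis. Payload 4.9 kg.
Tool frame: the origin (TCP) lies midway between the tips of the shut fingers; the grasp point (between the pads) lies 19 mm behind it; z points along the fingers, y is the line along which they close (so a half turn about z gives the same grasp; the last joint's range is limited). The gripper opens to 85 mm and grips with 20 to 120 N. Pads are 22 mm wide; open, the fingers measure 114 mm over their backs; the gripper's body (76 mm by 85 mm) begins 54 mm behind the grasp point. The pads swing forward as they close: fully open they stand 13 mm farther back than shut.
Start: joints at [1.038, 0.053, 1.613, -0, 1.476, -0.119], TCP at [0.251, 0.572, 0.231] pointing down, gripper open.
Joint ranges: [-3.01, 3.01], [-1.01, 2.22], [0.06, 2.58], [-1.02, 4.17], [0.09, 2.62], [-3.14, 3.14]. Speed limits (rad/s): [2.57, 2.57, 3.14, 3.14, 3.14, 3.14].

## Interface

Orientations are given as a unit quaternion [w, x, y, z].
In Python, from plant import * gives the robot as it stands.
- The arm moves only by the tool jog_arm, never from a script. Its argument "targets" is a list of rows, each a list of 3 entries, a list of its own where there are three numbers: the shift along the tool's x, y, z in units of 25 mm (1.0 is 25 mm), then the turn, a rotation vector about the tool's x, y, z in units of 8 degrees (1.0 is 8 degrees), then the opening in per cent of the stroke, from 0 (shut) to 100 (fully open). A call has 1 to 8 rows; each row is the pose to reach, as a shift and turn from the pose commanded when the call began, along the tool's axes at that moment; what a row does not reach only later rows make up. A row lasts 1/8 s, in which the tool goes at most 62.5 mm and 10.7 degrees, less where a joint would pass 70% of its speed; a pose out of reach is approached as far as the arm can. A call with a gripper value outside its range is refused whole. The fingers move at their own pace and stop on an object; the grip force is fixed at half the most. Time passes only in rows, so rows that repeat a pose let the fingers close. It gives the time, the measured TCP pose, the force, the opening and the grip force at its end, in the units of the state.
- state(): the state, without advancing time (a new reading comes with each control period).
- grab_frame(name): name is "scene" or "top" or "wrist"; returns (picture, depth): 384x512x3 uint8, red, green, blue; 384x512 float32, m along the optical axis (not along the pixel's ray), 0 where there is no reading.
- camera_params(name): a dict with "fovy" (degrees; the focal length in pixels is half the picture's height over the tangent of half this angle, whatever the lens; pixels are square), "cx", "cy" (the principal point, pixels), "rvec" (rotation vector, rad) and "tvec" (3), from world to camera coordinates, as OpenCV has them; the wrist camera has in their place "hand_eye" (4x4, takes a point from camera to tool coordinates, whose origin is the TCP and whose axes are the flange's). Camera axes: x right, y down, z forward; pixel columns grow to the right and rows downward; lengths in m; the calibration is good to about 2 mm. A picture is of the moment at which its call begins: read the wrist's pose just before it. camera_params takes no time and is no camera call.
- job_done(): hands the job in; it is judged then, once.
The state is a dict: "time": time; "joint_pos": joint angles; "joint_vel": joint speeds; "joint_efforts": joint torques, N m; "tool_pos": TCP position; "tool_rot": TCP orientation; "contact_force": force on the tool from outside, world axes, zero at the start; "ft_torque": the same for the moment, N m; "gripper_width": opening from 0.0 (shut) to 1.0 (fully open); "grasp_force": force on a finger pad.
Only numpy, scipy, OpenCV 4.12 (cv2) and the standard library are available. Lean on these libraries where they do the work, as an engineer would, in place of code of your own. Each camera call takes 0.05 s, during which the arm holds its last target. There are 200 camera calls.

## Working session

There is one attempt and no reset: what is moved stays moved. The work goes in short steps, Python scripts to look and compute and a tool call to move; the robot and the scene stay as the last step left them, time stands still between calls to the robot, and variables do not carry over. Pictures are saved under pics/ and viewed, at most 10 in all, crops included, and the job is handed in when it is done.

Besides the shell and the picture viewer there is one more tool, called after "Request:" in YAML: its name, and indented under it one key for each argument. jog_arm: Moves the arm, as the interface text tells. Its arguments: {"type":"object","properties":{"targets":{"type":"array"}},"required":["targets"]}

```bash
mkdir -p pics
cat > h.py <<'E'
from plant import *
import numpy as np, cv2
from scipy.spatial.transform import Rotation as R
def pose(st=None):
    st=st or state(); q=st["tool_rot"]
    T=np.eye(4); T[:3,:3]=R.from_quat([q[1],q[2],q[3],q[0]]).as_matrix(); T[:3,3]=st["tool_pos"]; return T
def cam(name,T=None):
    c=camera_params(name); f=192/np.tan(np.radians(c["fovy"])/2)
    if "hand_eye" in c: M=T@np.array(c["hand_eye"])
    else:
        W=np.eye(4); W[:3,:3]=cv2.Rodrigues(np.array(c["rvec"],float))[0]; W[:3,3]=np.ravel(c["tvec"]); M=np.linalg.inv(W)
    return f,c["cx"],c["cy"],M
def ray(C,u,v,z):
    f,cx,cy,M=C; d=M[:3,:3]@np.array([(u-cx)/f,(v-cy)/f,1]); o=M[:3,3]; return o+d*(z-o[2])/d[2]
def cloud(C,D):
    f,cx,cy,M=C; v,u=np.mgrid[:384,:512]; P=np.stack([(u-cx)/f*D,(v-cy)/f*D,D],-1); return P@M[:3,:3].T+M[:3,3]
def shot(name,fn=None):
    T=pose(); im,D=grab_frame(name); C=cam(name,T); np.savez(f"{name}.npz",im=im,D=D,f=C[0],cx=C[1],cy=C[2],M=C[3])
    if fn: cv2.imwrite("pics/"+fn,im[:,:,::-1])
    return im,D,C
E
python3 - <<'E'
from h import *
print(state())
for n in("scene","top","wrist"):
    im,D,C=shot(n); print(n,camera_params(n)); print(C[3][:3].round(3).tolist())
a=[cv2.imread] 
t=np.load("top.npz")["im"];s=np.load("scene.npz")["im"]
cv2.imwrite("pics/a.png",cv2.resize(t,(800,600))[:,:,::-1]);cv2.imwrite("pics/b.png",cv2.resize(s,(800,600))[:,:,::-1])
E
```

```text
{'time': 0.0, 'joint_pos': array([ 1.03799950e+00,  5.33582781e-02,  1.61428322e+00,  4.72997156e-05,
        1.47601096e+00, -1.18992002e-01]), 'joint_vel': array([ 0.00030245, -0.00143458,  0.00164823,  0.0001937 ,  0.00091608,
       -0.00239603]), 'joint_efforts': array([ 6.75354386e-04, -3.93685591e+01, -3.70174205e+01, -5.75154695e-05,
        7.11604502e-03,  9.04039979e-06]), 'tool_pos': array([0.25097574, 0.5717182 , 0.23006859]), 'tool_rot': array([-3.52031071e-04,  2.05431474e-01,  9.78670960e-01, -9.68153664e-04]), 'contact_force': array([0.1472939 , 0.30615062, 0.83637548]), 'ft_torque': array([-0.0715455 , -0.0321617 ,  0.01183005]), 'grasp_force': 0.0, 'gripper_width': 0.9998337105568708}
scene {'fovy': 56.80485521867594, 'cx': 257.9105559698009, 'cy': 190.88286527540984, 'rvec': array([ 0.77144289, -2.38614813,  1.37959761]), 'tvec': array([0.35177717, 0.26371619, 0.5477437 ])}
[[-0.819, -0.308, 0.485, 0.104], [-0.574, 0.402, -0.714, 0.487], [0.025, -0.862, -0.506, 0.496]]
top {'fovy': 44.92759465735572, 'cx': 254.6096183041604, 'cy': 191.2147983090917, 'rvec': array([ 2.1560076 , -2.17062899,  0.12649904]), 'tvec': array([-0.14468774,  0.52812329,  0.90481466])}
[[-0.007, -0.993, 0.114, 0.42], [-1.0, 0.007, -0.003, -0.146], [0.002, -0.114, -0.993, 0.96]]
wrist {'fovy': 68.89221017325048, 'cx': 255.78781328589935, 'cy': 191.50920982860822, 'hand_eye': array([[-2.28771093e-04, -9.59303887e-01, -2.82375635e-01,
         7.18516606e-02],
       [ 9.99999854e-01, -8.09703629e-05, -5.35088220e-04,
        -4.85218745e-04],
       [ 4.90448152e-04, -2.82375716e-01,  9.59303765e-01,
        -1.43208624e-01],
       [ 0.00000000e+00,  0.00000000e+00,  0.00000000e+00,
         1.00000000e+00]])}
[[0.402, 0.879, 0.257, 0.185], [0.916, -0.385, -0.116, 0.6], [-0.002, 0.282, -0.959, 0.373]]
```

View pics/a.png

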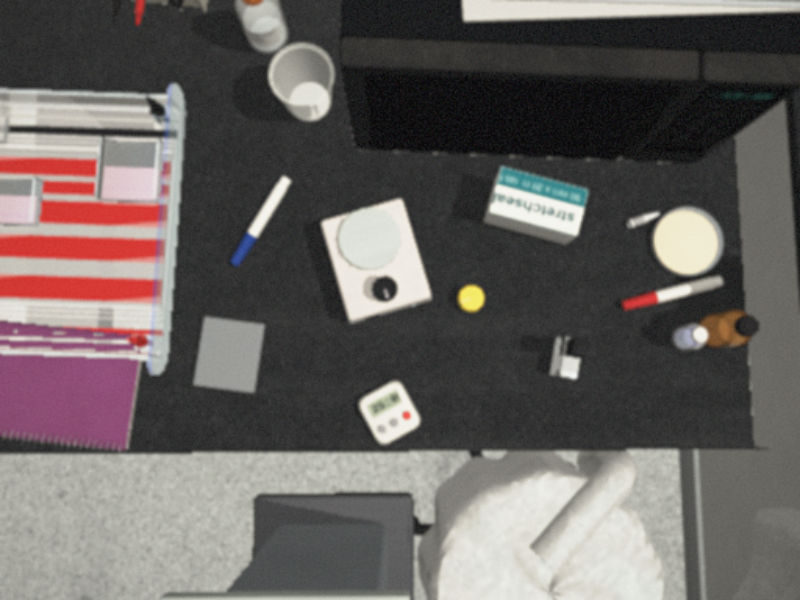

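View pics/b.png

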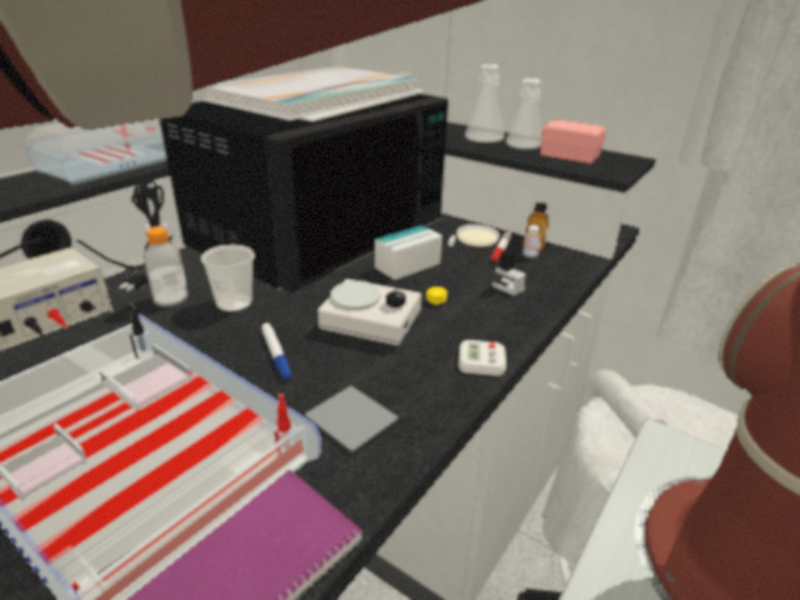

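The top view shows the stirrer near (376,260), the black knob at (384,288), the mat at (230,354), the puller at (565,357) and the timer at (390,412). I'll measure these next.

Run:
```python
from h import *
d=np.load("top.npz"); im=d["im"];D=d["D"];C=(float(d["f"]),float(d["cx"]),float(d["cy"]),d["M"])
s=1/1.5625
for n,u,v,z in [("knob",384,288,.062),("mat",230,354,.004),("puller",565,357,.03),("timer",390,412,.019),("yellow",471,298,.02),("box",538,205,.06)]:
    print(n,ray(C,u*s,v*s,z).round(4))
P=cloud(C,D); ok=D>0
# mat: gray ; stirrer top by depth
reg=lambda x0,x1,y0,y1,z0,z1: ok&(P[...,0]>x0)&(P[...,0]<x1)&(P[...,1]>y0)&(P[...,1]<y1)&(P[...,2]>z0)&(P[...,2]<z1)
g=im.astype(int); gray=(g.min(-1)>75)&(g.max(-1)<170)
m=np.zeros(gray.shape,np.uint8); m[int(310*s):int(400*s),int(185*s):int(275*s)]=1; m=(m&gray).astype(np.uint8)
(c,w,a)=cv2.minAreaRect(np.argwhere(m)[:,::-1].astype(np.float32)); print("mat px",c,w,a,"->",ray(C,*c,.004))
# stirrer white contour
m=np.zeros(gray.shape,np.uint8); m[int(190*s):int(330*s),int(310*s):int(440*s)]=1; m=(m&(g.min(-1)>130)).astype(np.uint8)
cs=max(cv2.findContours(m,0,2)[0],key=cv2.contourArea); c=cv2.minAreaRect(cs); b=cv2.boxPoints(c); 
B=np.array([ray(C,*p,.042) for p in b]); print("stirrer",B.mean(0),B[:,:2].round(4).tolist(),[np.linalg.norm(B[i]-B[i-1]) for i in range(4)],[np.degrees(np.arctan2(*(B[i]-B[i-1])[1::-1])) for i in range(4)])
pl=reg(*( *(ray(C,565*s,357*s,.03)[0]+np.array([-.06,.06])), *(ray(C,565*s,357*s,.03)[1]+np.array([-.06,.06])),.015,.12)); Q=P[pl]; print("puller pts",len(Q),Q.mean(0),Q.min(0),Q.max(0))
```

```text
knob [ 0.5371 -0.131   0.062 ]
mat [0.4586 0.0726 0.004 ]
puller [ 0.4508 -0.3614  0.03  ]
timer [ 0.3824 -0.1372  0.019 ]
yellow [ 0.5287 -0.2437  0.02  ]
box [ 0.6422 -0.3266  0.06  ]
mat px (146.14671325683594, 226.52200317382812) (40.892520904541016, 46.48000717163086) 8.53076457977295 -> [0.45871267 0.07480603 0.004     ]
stirrer [ 0.57732583 -0.12042313  0.042     ] [[0.6288, -0.0479], [0.66, -0.1549], [0.5254, -0.1922], [0.4952, -0.0867]] [np.float64(0.13910520240927138), np.float64(0.1114890280971483), np.float64(0.13967933015480727), np.float64(0.10967249165482786)] [np.float64(16.225768300221027), np.float64(-73.75333108346769), np.float64(-164.51989293858858), np.float64(105.95325429145467)]
puller pts 343 [ 0.45047557 -0.36554487  0.04652685] [ 0.42393017 -0.37952583  0.01571524] [ 0.4757856  -0.35271384  0.07281675]
```

```bash
cat >> h.py <<'E'
def Ry(deg): # tool-down orientation with tool y at world yaw deg
    a=np.radians(deg); y=np.array([np.cos(a),np.sin(a),0]); z=np.array([0,0,-1.]); return np.stack([np.cross(y,z),y,z],1)
def delta(p,deg,T=None):
    T=pose() if T is None else T
    s=T[:3,:3].T@(np.array(p)-T[:3,3])/.025; r=R.from_matrix(T[:3,:3].T@Ry(deg)).as_rotvec(degrees=True)/8
    print("shift",s.round(3).tolist(),"turn",r.round(3).tolist()); return s,r
E
python3 - <<'E'
from h import *
T=pose(); p1=[.45,.1,.28]; s,r=delta(p1,30); T2=np.eye(4);T2[:3,:3]=Ry(30);T2[:3,3]=p1
delta([.44,-.365,.22],16,T2)
# puller cloud orientation
d=np.load("top.npz"); C=(float(d["f"]),float(d["cx"]),float(d["cy"]),d["M"]);P=cloud(C,d["D"])
k=(abs(P[...,0]-.45)<.06)&(abs(P[...,1]+.366)<.05)
for a,b in((.012,.03),(.03,.045),(.06,.08)):
    Q=P[k&(P[...,2]>a)&(P[...,2]<b)]; print(a,len(Q),Q.mean(0) if len(Q) else '',(Q.min(0),Q.max(0)) if len(Q) else '')
E
```

```text
shift [-14.875, -14.084, -1.968] turn [-0.011, 0.002, 4.536]
shift [-15.908, -9.646, 2.4] turn [0.0, 0.0, 1.75]
0.012 34 [ 0.4439594  -0.35972256  0.02526397] (array([ 0.42393017, -0.37590648,  0.01233085]), array([ 0.4757856 , -0.35271384,  0.02989786]))
0.03 163 [ 0.44235192 -0.36447428  0.03329178] (array([ 0.42586971, -0.37795289,  0.03011483]), array([ 0.47572316, -0.35291314,  0.04460564]))
0.06 122 [ 0.46078888 -0.36885756  0.06779839] (array([ 0.45030785, -0.37952583,  0.06069199]), array([ 0.47195221, -0.3582826 ,  0.07281675]))
```

Request:
jog_arm:
  targets:
    - [[-2,-2,-2],[0,0,0.6],100]
    - [[-4,-4,-2],[0,0,1.2],100]
    - [[-6,-5.7,-2],[0,0,1.8],100]
    - [[-8,-7.6,-2],[0,0,2.5],100]
    - [[-10,-9.5,-2],[0,0,3.2],100]
    - [[-12,-11.4,-2],[0,0,4],100]
    - [[-14.9,-14.1,-2],[0,0,4.5],100]
    - [[-14.9,-14.1,-2],[0,0,4.5],100]

```text
time: 1.15
tool_pos: [0.441, 0.121, 0.2812]
tool_rot: [0.0, 0.498, 0.867, 0.0]
contact_force: [0.8, -0.6, 0.3]
gripper_width: 0.999
grasp_force: 0.0
```

Request:
jog_arm:
  targets:
    - [[-2,-1.2,0],[0,0,0.3],100]
    - [[-4,-2.4,0],[0,0,0.6],100]
    - [[-6,-3.6,0],[0,0,0.9],100]
    - [[-8,-4.8,0],[0,0,1.2],100]
    - [[-10,-6,0.5],[0,0,1.5],100]
    - [[-12,-7.2,1.2],[0,0,1.75],100]
    - [[-14,-8.4,1.8],[0,0,1.75],100]
    - [[-15.9,-9.6,2.4],[0,0,1.75],100]

```text
time: 2.15
tool_pos: [0.4335, -0.3433, 0.2205]
tool_rot: [-0.0, 0.6, 0.8, 0.0]
contact_force: [-0.6, 0.3, 1.2]
gripper_width: 1.002
grasp_force: 0.0
```

Request:
jog_arm:
  targets:
    - [[0,0,0],[0,0,0],100]
    - [[0,0,0],[0,0,0],100]

```text
time: 2.4
tool_pos: [0.4338, -0.3411, 0.221]
tool_rot: [-0.0, 0.6, 0.8, 0.0]
contact_force: [0.6, 0.2, -0.3]
gripper_width: 0.999
grasp_force: 0.0
```

Run:
```python
from h import *
im,D,C=shot("wrist","c.png"); print(state()["tool_pos"],C[3].round(3).tolist())
P=cloud(C,D)
k=(D>0)&(abs(P[...,0]-.45)<.07)&(abs(P[...,1]+.366)<.07)
for a,b in((.003,.008),(.03,.038),(.064,.078)):
    Q=P[k&(P[...,2]>a)&(P[...,2]<b)]
    if len(Q)>9:
        r=cv2.minAreaRect((Q[:,:2]*1000).astype(np.float32)); print(a,len(Q),Q.mean(0),r)
```

```text
[ 0.43415646 -0.34067083  0.22154259] [[0.96, 0.269, 0.079, 0.413], [0.28, -0.921, -0.27, -0.273], [0.0, 0.281, -0.96, 0.364], [0.0, 0.0, 0.0, 1.0]]
0.003 256 [ 0.44889893 -0.35676387  0.00506882] ((429.6344909667969, -348.12725830078125), (74.14453125, 71.74891662597656), 26.625045776367188)
0.03 423 [ 0.4405106  -0.36525017  0.03445034] ((449.25531005859375, -368.59710693359375), (22.23552703857422, 49.51455307006836), 78.51993560791016)
0.064 342 [ 0.45971566 -0.36970293  0.07003092] ((460.1535949707031, -370.47216796875), (19.693647384643555, 21.7952938079834), 78.35464477539062)
```

View pics/c.png

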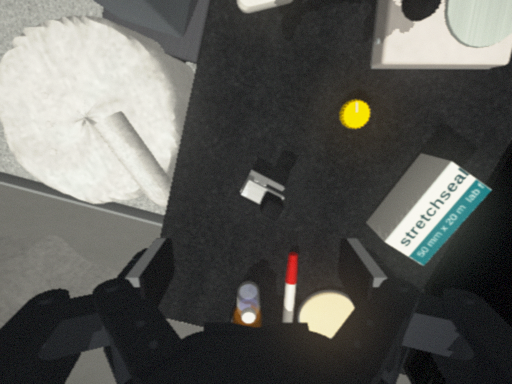

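The wrist view shows the puller at about (262,190) with its tips towards world +x, at a yaw of about -11.6°. The grip is at (0.460, -0.370).

Run:
```python
from h import *
delta([.460,-.370,.11],-11.6)
```

```text
shift [-1.417, 0.661, 4.462] turn [0.002, -0.001, 3.491]
```

Request:
jog_arm:
  targets:
    - [[-0.7,0.3,1.5],[0,0,1.2],100]
    - [[-1.42,0.66,3],[0,0,2.4],100]
    - [[-1.42,0.66,4],[0,0,3.49],100]
    - [[-1.42,0.66,4.46],[0,0,3.49],100]
    - [[-1.42,0.66,4.46],[0,0,3.49],100]
    - [[-1.42,0.66,4.46],[0,0,3.49],100]

```text
time: 3.2
tool_pos: [0.4606, -0.3712, 0.1117]
tool_rot: [0.001, 0.775, 0.633, 0.0]
contact_force: [0.7, 0.5, -0.1]
gripper_width: 1.002
grasp_force: 0.0
```

Run:
```python
from h import *
delta([.460,-.370,.037],-11.6)
im,D,C=shot("wrist","d.png"); P=cloud(C,D)
k=(D>0)&(abs(P[...,0]-.45)<.07)&(abs(P[...,1]+.366)<.04)
for a,b in((.03,.038),(.064,.076)):
    Q=P[k&(P[...,2]>a)&(P[...,2]<b)]
    if len(Q)>9:
        r=cv2.minAreaRect((Q[:,:2]*1000).astype(np.float32)); print(a,len(Q),Q.mean(0),r)
```

```text
shift [0.046, -0.041, 2.988] turn [0.018, 0.012, 0.009]
0.03 900 [ 0.44217691 -0.36485176  0.03439648] ((449.60809326171875, -368.17657470703125), (22.38262367248535, 49.78105163574219), 79.14476776123047)
0.064 831 [ 0.46064192 -0.36916233  0.07001135] ((460.5126037597656, -370.05657958984375), (19.47373390197754, 22.00069236755371), 78.75746154785156)
```

View pics/d.png

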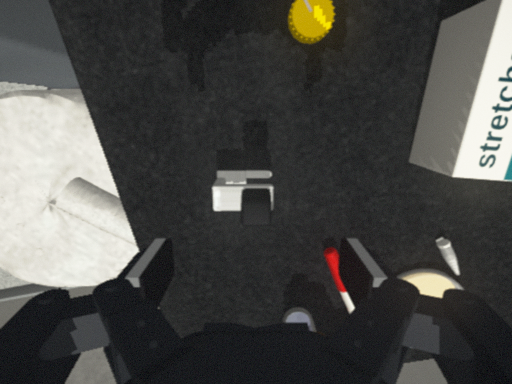

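The puller lies square between the open fingers, with its grip at pixel (257,205). Next I descend and close.

Request:
jog_arm:
  targets:
    - [[0,0,0.8],[0,0,0],100]
    - [[0.04,-0.02,1.6],[0,0,0],100]
    - [[0.04,-0.02,2.3],[0,0,0],100]
    - [[0.04,-0.02,2.8],[0,0,0],100]
    - [[0.04,-0.02,2.95],[0,0,0],100]
    - [[0.04,-0.02,2.95],[0,0,0],100]

```text
time: 4.0
tool_pos: [0.4595, -0.3699, 0.0359]
tool_rot: [-0.0, 0.775, 0.632, -0.0]
contact_force: [0.0, 0.3, 0.3]
gripper_width: 0.997
grasp_force: 0.0
```

Request:
jog_arm:
  targets:
    - [[0,0,0],[0,0,0],60]
    - [[0,0,0],[0,0,0],35]
    - [[0,0,0],[0,0,0],20]
    - [[0,0,0],[0,0,0],0]
    - [[0,0,0],[0,0,0],0]
    - [[0,0,0],[0,0,0],0]
    - [[0,0,0],[0,0,0],0]
    - [[0,0,0],[0,0,0],0]

```text
time: 5.0
tool_pos: [0.4598, -0.3701, 0.0365]
tool_rot: [0.0, 0.775, 0.632, 0.0]
contact_force: [1.2, -0.7, 3.7]
gripper_width: 0.25
grasp_force: 59.5
```

Run:
```python
from h import *
a=np.radians(15.9); k=np.array([.537,-.1315]); p=k-.06*np.array([np.cos(a),np.sin(a)])
delta([*p,.16],15.9-.4)
```

```text
shift [8.858, -1.024, -4.944] turn [0.005, 0.005, -3.391]
```

Request:
jog_arm:
  targets:
    - [[0,0,-0.5],[0,0,0],0]
    - [[0,0,-1.5],[0,0,0],0]
    - [[0,0,-3],[0,0,0],0]
    - [[1,0,-4.9],[0,0,-0.5],0]
    - [[2.5,-0.2,-4.9],[0,0,-1],0]
    - [[4,-0.4,-4.9],[0,0,-1.6],0]
    - [[5.5,-0.6,-4.9],[0,0,-2.2],0]
    - [[7,-0.8,-4.9],[0,0,-2.8],0]

```text
time: 6.0
tool_pos: [0.4744, -0.1928, 0.1582]
tool_rot: [-0.001, 0.637, 0.771, -0.0]
contact_force: [0.9, 0.4, -1.4]
gripper_width: 0.249
grasp_force: 58.9
```

Request:
jog_arm:
  targets:
    - [[1.0,-0.5,0],[0,0,-0.65],0]
    - [[1.75,-0.65,0],[0,0,-0.65],0]
    - [[1.75,-0.65,0],[0,0,-0.65],0]
    - [[1.75,-0.65,0],[0,0,-0.65],0]
    - [[1.75,-0.65,0],[0,0,-0.65],0]

```text
time: 6.62
tool_pos: [0.4513, -0.1551, 0.1587]
tool_rot: [0.0, 0.603, 0.798, -0.0]
contact_force: [0.7, -0.6, -2.1]
gripper_width: 0.249
grasp_force: 59.1
```

Run:
```python
from h import *
im,D,C=shot("wrist"); st=state(); T=pose(); print(T[:3].round(4).tolist(),st["contact_force"],st["gripper_width"])
cv2.imwrite("pics/e.png",cv2.resize(im,(800,600))[:,:,::-1]); P=cloud(C,D); np.save("Pw.npy",P)
ok=D>0; dd=np.hypot(P[...,0]-.537,P[...,1]+.1315)
Q=P[ok&(dd<.03)&(P[...,2]>.056)&(P[...,2]<.07)]; print("knob top",len(Q),Q.mean(0), cv2.minEnclosingCircle((Q[:,:2]*1000).astype(np.float32)))
Q=P[ok&(P[...,2]>.036)&(P[...,2]<.046)&(np.hypot(P[...,0]-.577,P[...,1]+.12)<.1)]
r=cv2.minAreaRect((Q[:,:2]*1000).astype(np.float32)); print("deck",len(Q),Q[:,2].mean(),r)
```

```text
[[-0.2741, 0.9617, -0.0001, 0.4513], [0.9617, 0.2741, -0.0001, -0.1551], [-0.0001, -0.0001, -1.0, 0.1586]] [ 0.14353642 -0.26485062 -0.77985884] 0.24566957619035337
knob top 1064 [ 0.53550981 -0.13069432  0.06217702] ((536.9274291992188, -131.37977600097656), 16.99772071838379)
deck 8808 0.04246742193683639 ((576.7373657226562, -119.16710662841797), (136.0794677734375, 108.79426574707031), 15.917231559753418)
```

View pics/e.png

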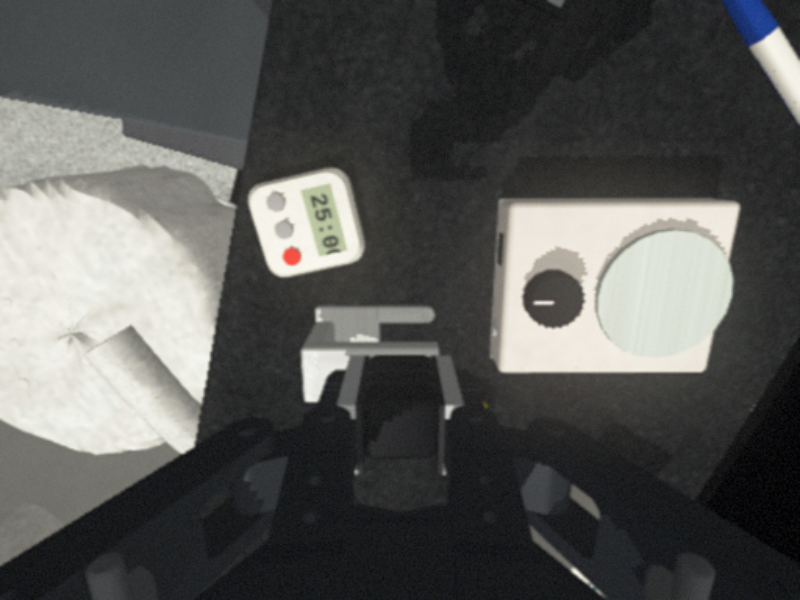

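The wrist view shows both parts. The knob is at (553,298), the left tine runs from (320,313) to (435,313), and the puller's spine and arm are at (320,365). I'll measure the puller in the tool frame.

Run:
```python
from h import *
d=np.load("wrist.npz"); D=d["D"]; P=np.load("Pw.npy"); T=pose(); L=(P-T[:3,3])@T[:3,:3]*1000
ok=(D>0)
k=ok&(abs(L[...,0])<40)&(abs(L[...,1])<50)&(L[...,2]<60)
for a,b in((26,37),(-3,9)):
    Q=L[k&(L[...,2]>a)&(L[...,2]<b)&(L[...,0]>-3)]; print(a,len(Q),Q.min(0),Q.max(0),np.median(Q[:,2]))
    for y in range(-38,20,4):
        q=Q[abs(Q[:,1]-y)<2]
        if len(q)>4: print(y,np.percentile(q[:,0],[2,50,98]).round(1),q[:,2].mean().round(1))
kn=L[ok&(np.hypot(P[...,0]-.537,P[...,1]+.1315)<.025)&(P[...,2]>.058)]
print("knob tool",cv2.minEnclosingCircle(kn[:,:2].astype(np.float32)))
```

```text
26 1198 [  0.94761583 -36.64923645  26.04685158] [16.92363538 13.54133814 34.35497673] 31.37305107709537
-38 [10.2 11.3 14.7] 31.8
-34 [10.1 13.  16.4] 30.7
-30 [ 2.4 11.6 16.4] 30.8
-26 [ 1.5  9.2 16.5] 31.4
-22 [ 1.8  9.4 16.4] 31.4
-18 [ 1.5  9.5 16.4] 31.4
-14 [ 1.6  9.2 16.5] 31.4
-10 [ 1.2 10.7 16.5] 31.5
-6 [ 9.8 13.6 16.5] 31.4
-2 [ 9.8 13.5 16.4] 31.5
2 [ 9.7 13.2 16.6] 31.5
6 [ 9.7 13.5 16.5] 31.4
10 [ 9.7 13.6 16.4] 31.5
14 [10.8 13.4 16. ] 31.5
-3 1196 [ -2.99255666 -36.71041669  -2.97105646] [11.19143619 13.25088439  8.85336753] 2.1490172131196195
-38 [-1.6  2.3  9.8] 3.1
-34 [-2.8  5.2 10.7] 2.5
-30 [-2.4  5.1 10.7] 2.4
-26 [ 0.6  7.  10.8] 2.5
-22 [ 2.9  7.7 10.8] 2.5
-18 [ 5.4  9.8 10.9] 3.0
-14 [ 7.6 10.  10.8] 3.1
-10 [ 7.9  9.8 10.7] 2.8
-6 [ 8.3  9.8 10.8] 2.5
-2 [ 8.2 10.  10.8] 2.7
2 [ 8.2 10.1 10.8] 2.6
6 [ 8.2  9.9 10.9] 2.5
10 [ 7.4 10.1 10.8] 3.0
14 [ 7.3  9.4 10.5] 3.5
knob tool ((-0.6343262195587158, 88.962890625), 16.906414031982422)
```

Request:
jog_arm:
  targets:
    - [[0,1,0.5],[0,0,0],0]
    - [[-0.014,2,1],[0,0,0],0]
    - [[-0.014,2.23,1.7],[0,0,0],0]
    - [[-0.014,2.23,2.4],[0,0,0],0]
    - [[-0.014,2.23,2.8],[0,0,0],0]
    - [[-0.014,2.23,3.04],[0,0,0],0]
    - [[-0.014,2.23,3.04],[0,0,0],0]
    - [[-0.014,2.23,3.04],[0,0,0],0]

```text
time: 7.68
tool_pos: [0.5051, -0.1397, 0.0833]
tool_rot: [0.001, 0.602, 0.798, 0.0]
contact_force: [-0.2, -0.1, -0.9]
gripper_width: 0.244
grasp_force: 59.2
```

Run:
```python
from h import *
T=pose(); st=state(); print(T[:3].round(4).tolist(),st["contact_force"])
im,D,C=shot("wrist"); cv2.imwrite("pics/f.png",cv2.resize(im[130:330,130:430],(800,533),interpolation=2)[:,:,::-1])
P=cloud(C,D); L=(P-T[:3,3])@T[:3,:3]*1000; ok=D>0
kn=L[ok&(np.hypot(P[...,0]-.537,P[...,1]+.1315)<.025)&(P[...,2]>.058)]; kn=kn[kn[:,0]>-20]
print("knob",cv2.minEnclosingCircle(kn[:,:2].astype(np.float32)),np.percentile(kn[:,2],[5,50,95]),kn.min(0),kn.max(0))
Q=L[ok&(L[...,2]>27)&(L[...,2]<34.5)&(L[...,0]>9)&(L[...,0]<18)&(L[...,1]>-36)&(L[...,1]<16)]; print("tine",Q.min(0),Q.max(0),np.median(Q,0))
print("deck z",np.median(L[ok&(L[...,2]>36.5)&(L[...,2]<46)&(abs(L[...,0]-30)<10)&(abs(L[...,1]-34)<15)],0))
```

```text
[[-0.275, 0.9614, 0.0012, 0.5051], [0.9614, 0.275, -0.0006, -0.1397], [-0.0009, 0.001, -1.0, 0.0833]] [-0.23547852 -0.13239479 -0.90901898]
knob ((-0.04181718826293945, 32.57429504394531), 24.936628341674805) [-91.18581974 -69.43837683  20.82034371] [ -17.57141689    8.03899535 -100.53585829] [19.6045878  55.07618724 25.2967015 ]
tine [  9.03857363 -35.99743506  27.10689379] [16.93902761 13.60965459 34.1773663 ] [ 13.35745866 -12.68015078  31.48168356]
deck z [30.18355945 33.83241324 40.64119598]
```

View pics/f.png

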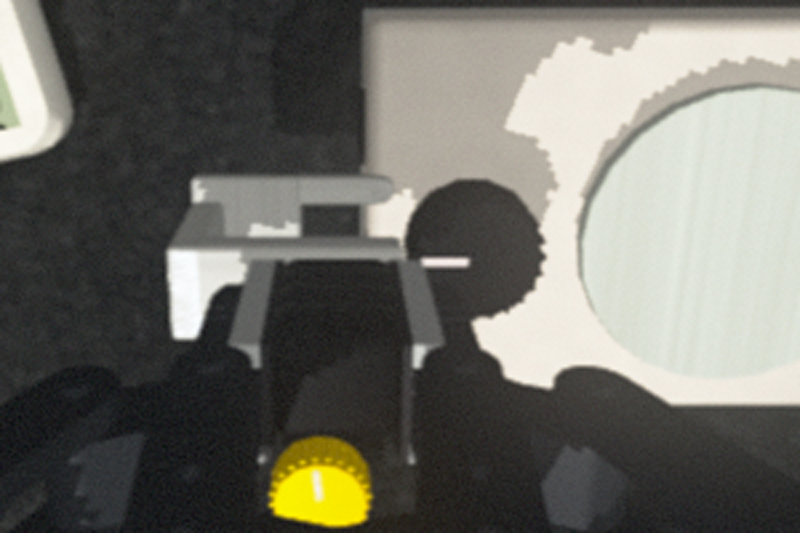

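The fork sits just in front of the knob at (475,250) in the crop, with the tine tip at (390,188). I'll refine the knob's position in the tool frame from this frame.

Run:
```python
from h import *
d=np.load("wrist.npz"); C=(0,0,0,0); C=(float(d["f"]),float(d["cx"]),float(d["cy"]),d["M"]); D=d["D"];T=pose(); L=(cloud(C,D)-T[:3,3])@T[:3,:3]*1000
k=(D>0)&(L[...,2]>18.5)&(L[...,2]<24)&(L[...,1]>14.5)&(L[...,1]<60)&(abs(L[...,0])<25); Q=L[k]
print(len(Q),Q.min(0),Q.max(0),np.median(Q[:,2]))
# circle fit on the outline hull, excluding parts near fingers
h=cv2.convexHull(Q[:,:2].astype(np.float32))[:,0]; h=h[(h[:,0]>-12)&(h[:,1]>20)]
A=np.c_[2*h,np.ones(len(h))]; s=np.linalg.lstsq(A,(h**2).sum(1),rcond=None)[0]; print(s[:2],np.sqrt(s[2]+s[0]**2+s[1]**2),len(h))
```

```text
1656 [-17.51925564  16.21112394  18.52137473] [16.17104006 49.49925549 23.82843854] 20.851217128231887
[-0.59843758 32.78833975] 16.809214052028732 15
```

Request:
jog_arm:
  targets:
    - [[-0.012,0,0.06],[0,0,0],0]
    - [[-0.012,0,0.12],[0,0,0],0]
    - [[-0.012,0,0.12],[0,0,0],0]
    - [[-0.012,0,0.12],[0,0,0],0]

```text
time: 8.22
tool_pos: [0.5048, -0.1396, 0.0795]
tool_rot: [-0.0, 0.602, 0.799, -0.0]
contact_force: [0.1, -0.0, -1.9]
gripper_width: 0.246
grasp_force: 59.2
```

Request:
jog_arm:
  targets:
    - [[0,0,0.02],[0,0,0],0]
    - [[0,0,0.02],[0,0,0],0]
    - [[0,0,0.02],[0,0,0],0]

```text
time: 8.6
tool_pos: [0.5048, -0.1397, 0.079]
tool_rot: [-0.0, 0.602, 0.798, -0.0]
contact_force: [-0.6, -0.7, -0.8]
gripper_width: 0.247
grasp_force: 59.2
```

Request:
jog_arm:
  targets:
    - [[0,0,0.02],[0,0,0],0]
    - [[0,0,0.02],[0,0,0],0]
    - [[0,0,0.02],[0,0,0],0]

```text
time: 8.98
tool_pos: [0.5048, -0.1397, 0.0785]
tool_rot: [0.0, 0.602, 0.798, -0.0]
contact_force: [-0.5, -0.6, -1.7]
gripper_width: 0.246
grasp_force: 59.3
```

Request:
jog_arm:
  targets:
    - [[0,0,0.012],[0,0,0],0]
    - [[0,0,0.012],[0,0,0],0]
    - [[0,0,0.012],[0,0,0],0]

```text
time: 9.35
tool_pos: [0.5048, -0.1397, 0.0785]
tool_rot: [-0.0, 0.602, 0.798, -0.0]
contact_force: [-0.7, 0.5, 1.1]
gripper_width: 0.247
grasp_force: 59.5
```

Request:
jog_arm:
  targets:
    - [[0,0,0.012],[0,0,0],0]
    - [[0,0,0.012],[0,0,0],0]
    - [[0,0,0.012],[0,0,0],0]

```text
time: 9.72
tool_pos: [0.5049, -0.1397, 0.0785]
tool_rot: [0.0, 0.602, 0.799, -0.0]
contact_force: [-3.4, 1.5, 6.5]
gripper_width: 0.253
grasp_force: 60.2
```

Request:
jog_arm:
  targets:
    - [[0,0,-0.01],[0,0,0],0]
    - [[0,0.1,-0.01],[0,0,0],0]
    - [[0,0.2,-0.01],[0,0,0],0]
    - [[0,0.3,-0.01],[0,0,0],0]
    - [[0,0.4,-0.01],[0,0,0],0]
    - [[0,0.5,-0.01],[0,0,0],0]
    - [[0,0.6,-0.01],[0,0,0],0]
    - [[0,0.6,-0.01],[0,0,0],0]

```text
time: 10.72
tool_pos: [0.5196, -0.136, 0.0785]
tool_rot: [0.001, 0.602, 0.799, -0.0]
contact_force: [-2.4, -0.7, 3.8]
gripper_width: 0.25
grasp_force: 60.2
```

Request:
jog_arm:
  targets:
    - [[0,0.08,0],[0,0,0],0]
    - [[0,0.16,0],[0,0,0],0]
    - [[0,0.24,0],[0,0,0],0]
    - [[0,0.32,0],[0,0,0],0]
    - [[0,0.4,0],[0,0,0],0]
    - [[0,0.4,0],[0,0,0],0]

```text
time: 11.48
tool_pos: [0.5288, -0.1332, 0.0785]
tool_rot: [0.0, 0.602, 0.799, -0.0]
contact_force: [-3.1, -0.2, 5.6]
gripper_width: 0.25
grasp_force: 60.2
```

Request:
jog_arm:
  targets:
    - [[0,0.06,-0.006],[0,0,0],0]
    - [[0,0.12,-0.006],[0,0,0],0]
    - [[0,0.18,-0.006],[0,0,0],0]
    - [[0,0.24,-0.006],[0,0,0],0]
    - [[0,0.24,-0.006],[0,0,0],0]

```text
time: 12.1
tool_pos: [0.5346, -0.1314, 0.0785]
tool_rot: [0.0, 0.602, 0.799, -0.0]
contact_force: [-2.8, -1.0, 5.5]
gripper_width: 0.25
grasp_force: 60.1
```

Request:
jog_arm:
  targets:
    - [[0,0.02,0],[0,0,0],0]
    - [[0,0.04,0],[0,0,0],0]
    - [[0,0.04,0],[0,0,0],0]

```text
time: 12.48
tool_pos: [0.5354, -0.1312, 0.0785]
tool_rot: [-0.0, 0.602, 0.798, -0.0]
contact_force: [-3.7, -1.3, 5.4]
gripper_width: 0.251
grasp_force: 60.2
```

Request:
jog_arm:
  targets:
    - [[0,0.012,0],[0,0,0],0]
    - [[0,0.02,0],[0,0,0],0]
    - [[0,0.02,0],[0,0,0],0]

```text
time: 12.85
tool_pos: [0.5358, -0.1311, 0.0785]
tool_rot: [-0.0, 0.602, 0.799, -0.0]
contact_force: [-4.0, -1.0, 5.3]
gripper_width: 0.244
grasp_force: 60.2
```

Request:
jog_arm:
  targets:
    - [[0,0.012,0],[0,0,0],0]
    - [[0,0.02,0],[0,0,0],0]
    - [[0,0.02,0],[0,0,0],0]

```text
time: 13.22
tool_pos: [0.5363, -0.1309, 0.0785]
tool_rot: [-0.0, 0.602, 0.798, -0.0]
contact_force: [-4.2, -0.1, 5.3]
gripper_width: 0.25
grasp_force: 60.2
```

Request:
jog_arm:
  targets:
    - [[0,0.012,0],[0,0,0],0]
    - [[0,0.02,0],[0,0,0],0]
    - [[0,0.02,0],[0,0,0],0]

```text
time: 13.6
tool_pos: [0.5367, -0.1308, 0.0785]
tool_rot: [-0.0, 0.602, 0.798, -0.0]
contact_force: [-3.0, -1.1, 5.4]
gripper_width: 0.248
grasp_force: 60.2
```

Request:
jog_arm:
  targets:
    - [[0,0.012,0],[0,0,0],0]
    - [[0,0.02,0],[0,0,0],0]
    - [[0,0.02,0],[0,0,0],0]

```text
time: 13.98
tool_pos: [0.5373, -0.1306, 0.0785]
tool_rot: [-0.0, 0.602, 0.799, -0.0]
contact_force: [-4.2, -1.7, 5.0]
gripper_width: 0.248
grasp_force: 60.2
```

Request:
jog_arm:
  targets:
    - [[0,0.012,0],[0,0,0],0]
    - [[0,0.02,0],[0,0,0],0]
    - [[0,0.02,0],[0,0,0],0]

```text
time: 14.35
tool_pos: [0.5377, -0.1305, 0.0785]
tool_rot: [-0.0, 0.602, 0.798, -0.0]
contact_force: [-3.4, -1.2, 4.9]
gripper_width: 0.246
grasp_force: 60.2
```

Request:
jog_arm:
  targets:
    - [[0,0.012,0],[0,0,0],0]
    - [[0,0.02,0],[0,0,0],0]
    - [[0,0.02,0],[0,0,0],0]

```text
time: 14.72
tool_pos: [0.5378, -0.1305, 0.0785]
tool_rot: [-0.001, 0.602, 0.799, -0.001]
contact_force: [-5.6, -1.4, 7.5]
gripper_width: 0.251
grasp_force: 60.4
```

Request:
jog_arm:
  targets:
    - [[0,0.01,0],[0,0,0],0]
    - [[0,0.015,0],[0,0,0],0]
    - [[0,0.015,0],[0,0,0],0]
    - [[0,0.015,0],[0,0,0],0]
    - [[0,0.015,0],[0,0,0],0]

```text
time: 15.35
tool_pos: [0.5378, -0.1304, 0.0785]
tool_rot: [-0.001, 0.602, 0.799, -0.001]
contact_force: [-6.7, -1.5, 7.7]
gripper_width: 0.25
grasp_force: 60.5
```

Request:
jog_arm:
  targets:
    - [[0,0.015,0],[0,0,0],0]
    - [[0,0.015,0],[0,0,0],0]
    - [[0,0.015,0],[0,0,0],0]
    - [[0,0.015,0],[0,0,0],0]

```text
time: 15.85
tool_pos: [0.5379, -0.1304, 0.0785]
tool_rot: [-0.001, 0.602, 0.799, -0.002]
contact_force: [-7.0, -1.5, 8.4]
gripper_width: 0.249
grasp_force: 60.6
```

Run:
```python
from h import *
T=pose(); print(T[:3].round(4).tolist(),state()["contact_force"])
im,D,C=shot("wrist"); L=(cloud(C,D)-T[:3,3])@T[:3,:3]*1000
k=(D>0)&(L[...,2]>13)&(L[...,2]<20)&(L[...,1]>-20)&(L[...,1]<22)&(abs(L[...,0])<25); Q=L[k]
print("knob",len(Q),Q.min(0),Q.max(0),np.median(Q[:,2]))
Q=L[(D>0)&(L[...,2]>29)&(L[...,2]<34.5)&(L[...,0]>9)&(L[...,0]<18)&(L[...,1]>-40)&(L[...,1]<20)]; print("tine",Q.min(0),Q.max(0))
```

```text
[[-0.2754, 0.9613, -0.0036, 0.5379], [0.9613, 0.2754, -0.0011, -0.1304], [-0.0001, -0.0038, -1.0, 0.0785]] [-6.97673566 -1.5494619   8.43888185]
knob 516 [  0.23699686 -15.27776291  14.26623611] [16.48259152 15.36591605 19.77448478] 16.31047567398629
tine [  9.03736719 -36.81331698  29.05062604] [17.35186371 19.58860011 34.44326257]
```

Request:
jog_arm:
  targets:
    - [[0,-0.02,-0.03],[0,0,0],0]
    - [[0,-0.02,-0.06],[0,0,0],0]
    - [[0,-0.02,-0.08],[0,0,0],0]
    - [[0,-0.02,-0.1],[0,0,0],0]
    - [[0,-0.02,-0.12],[0,0,0],0]
    - [[0,-0.02,-0.12],[0,0,0],0]

```text
time: 16.65
tool_pos: [0.5377, -0.1296, 0.0801]
tool_rot: [-0.001, 0.602, 0.799, -0.0]
contact_force: [-4.0, -1.9, -6.5]
gripper_width: 0.248
grasp_force: 58.9
```

Request:
jog_arm:
  targets:
    - [[0,0,-0.015],[0,0,0],0]
    - [[0,0,-0.03],[0,0,0],0]
    - [[0,0,-0.03],[0,0,0],0]

```text
time: 17.02
tool_pos: [0.5376, -0.1295, 0.0803]
tool_rot: [-0.001, 0.602, 0.798, -0.0]
contact_force: [-2.7, -1.6, -16.4]
gripper_width: 0.247
grasp_force: 59.2
```

Request:
jog_arm:
  targets:
    - [[0,0,-0.012],[0,0,0],0]
    - [[0,0,-0.024],[0,0,0],0]
    - [[0,0,-0.024],[0,0,0],0]

```text
time: 17.4
tool_pos: [0.5381, -0.1297, 0.0821]
tool_rot: [-0.001, 0.602, 0.798, -0.0]
contact_force: [-3.4, -1.4, -16.9]
gripper_width: 0.248
grasp_force: 59.2
```

Sliding up now at about 16 N; I continue slowly.

Request:
jog_arm:
  targets:
    - [[0,0,-0.02],[0,0,0],0]
    - [[0,0,-0.04],[0,0,0],0]
    - [[0,0,-0.06],[0,0,0],0]
    - [[0,0,-0.08],[0,0,0],0]

```text
time: 17.9
tool_pos: [0.5384, -0.1299, 0.0846]
tool_rot: [-0.0, 0.602, 0.799, -0.0]
contact_force: [-4.4, -0.7, -16.8]
gripper_width: 0.25
grasp_force: 59.4
```

Request:
jog_arm:
  targets:
    - [[0,0,-0.02],[0,0,0],0]
    - [[0,0,-0.04],[0,0,0],0]
    - [[0,0,-0.06],[0,0,0],0]
    - [[0,0,-0.08],[0,0,0],0]

```text
time: 18.4
tool_pos: [0.5385, -0.13, 0.0868]
tool_rot: [-0.0, 0.602, 0.798, -0.0]
contact_force: [-4.7, -0.7, -17.0]
gripper_width: 0.247
grasp_force: 59.5
```

Request:
jog_arm:
  targets:
    - [[0,0,-0.02],[0,0,0],0]
    - [[0,0,-0.04],[0,0,0],0]
    - [[0,0,-0.06],[0,0,0],0]
    - [[0,0,-0.08],[0,0,0],0]

```text
time: 18.9
tool_pos: [0.5386, -0.1298, 0.089]
tool_rot: [-0.0, 0.602, 0.798, 0.0]
contact_force: [-6.8, 1.0, -13.8]
gripper_width: 0.245
grasp_force: 59.8
```

Request:
jog_arm:
  targets:
    - [[0,-0.005,-0.012],[0,0,0],0]
    - [[0,-0.01,-0.024],[0,0,0],0]
    - [[0,-0.015,-0.036],[0,0,0],0]

```text
time: 19.27
tool_pos: [0.5433, -0.1315, 0.0949]
tool_rot: [0.006, 0.602, 0.798, 0.002]
contact_force: [0.5, -0.2, -1.1]
gripper_width: 0.247
grasp_force: 61.6
```

Request:
jog_arm:
  targets:
    - [[0,0,-0.012],[0,0,0],0]
    - [[0,0,-0.024],[0,0,0],0]
    - [[0,0,-0.036],[0,0,0],0]
    - [[0,0,-0.036],[0,0,0],0]

```text
time: 19.77
tool_pos: [0.5386, -0.1302, 0.0907]
tool_rot: [0.0, 0.602, 0.798, 0.0]
contact_force: [-0.6, 0.1, -2.5]
gripper_width: 0.247
grasp_force: 61.6
```

```bash
cat > look.py <<'E'
from h import *; import sys
T=pose(); print(T[:3].round(4).tolist(),state()["contact_force"].round(1))
im,D,C=shot("wrist"); L=(cloud(C,D)-T[:3,3])@T[:3,:3]*1000
k=(D>0)&(L[...,2]>8)&(L[...,2]<28)&(L[...,1]>-30)&(L[...,1]<40)&(L[...,0]>2)&(L[...,0]<25); Q=L[k]
m=np.median(Q[:,2]); q=Q[abs(Q[:,2]-m)<2]; print("knob",len(Q),m,q.min(0),q.max(0))
cv2.imwrite("pics/"+sys.argv[1],cv2.resize(im[130:330,130:430],(800,533),interpolation=2)[:,:,::-1])
E
python3 look.py g.png
```

```text
[[-0.2751, 0.9614, 0.0007, 0.5386], [0.9614, 0.2751, -0.0002, -0.1302], [-0.0004, 0.0006, -1.0, 0.0907]] [-0.6  0.1 -2.5]
knob 757 18.425639603115087 [  2.07269432 -29.93327402  16.42624946] [15.32574104 16.64805774 20.39381369]
```

View pics/g.png

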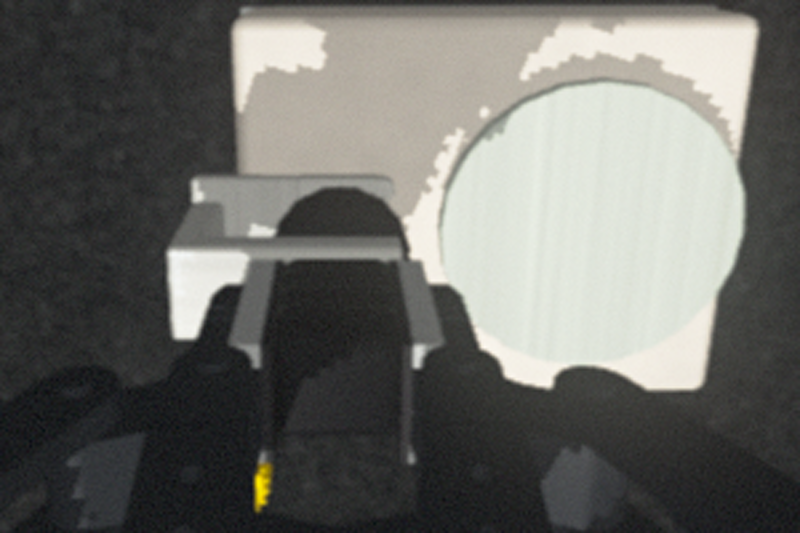

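The knob sits on the fork with its rim at (345,235) in the crop, level and near the slot end. I lift it gently.

Request:
jog_arm:
  targets:
    - [[0,0,-0.1],[0,0,0],0]
    - [[0,0,-0.2],[0,0,0],0]
    - [[0,0,-0.32],[0,0,0],0]
    - [[0,0,-0.44],[0,0,0],0]
    - [[0,0,-0.44],[0,0,0],0]
    - [[0,0,-0.44],[0,0,0],0]
    - [[0,0,-0.44],[0,0,0],0]
    - [[0,0,-0.44],[0,0,0],0]

```text
time: 20.82
tool_pos: [0.5383, -0.1301, 0.1014]
tool_rot: [-0.0, 0.602, 0.798, -0.0]
contact_force: [-0.2, 0.5, -1.9]
gripper_width: 0.248
grasp_force: 61.6
```

Request:
jog_arm:
  targets:
    - [[0,0,-0.1],[0,0,0],0]
    - [[0,0,-0.3],[0,0,0],0]
    - [[0,0,-0.5],[0,0,0],0]
    - [[0,0,-0.7],[0,0,0],0]
    - [[0,0,-0.9],[0,0,0],0]
    - [[0,0,-1.1],[0,0,0],0]
    - [[0,0,-1.2],[0,0,0],0]
    - [[0,0,-1.2],[0,0,0],0]

```text
time: 21.82
tool_pos: [0.5385, -0.1302, 0.1318]
tool_rot: [0.0, 0.602, 0.798, 0.0]
contact_force: [0.4, 0.2, -2.3]
gripper_width: 0.251
grasp_force: 61.6
```

Run:
```python
from h import *
T=pose(); print(T[:3,3]); delta([.4587+.0,.074,T[2,3]],15.9)
im,D,C=shot("top"); g=im.astype(int)
P=cloud(C,D)
m=(abs(P[...,0]-.4587)<.075)&(abs(P[...,1]-.074)<.08)&(g.min(-1)>75)&(g.max(-1)<170)&(np.ptp(g,-1)<25)
c=max(cv2.findContours(m.astype(np.uint8),0,2)[0],key=cv2.contourArea); r=cv2.minAreaRect(c); print(r); b=[ray(C,*p,.004)[:2].round(4).tolist() for p in cv2.boxPoints(r)]; print(b,np.mean(b,0))
e=np.argwhere((D>0)&(abs(P[...,2])<.006)&(abs(P[...,1]-0)<.02)); print("edge x",P[e[:,0],e[:,1],0].min())
```

```text
[ 0.53846298 -0.13016304  0.13176227]
shift [8.729, -0.821, -0.002] turn [0.003, 0.002, 0.009]
((137.76829528808594, 225.58535766601562), (25.509687423706055, 46.270816802978516), 6.340191841125488)
[[0.417, 0.1222], [0.5112, 0.114], [0.505, 0.0616], [0.4109, 0.0703]] [0.461025 0.092025]
edge x 0.4923867489298755
```

Request:
jog_arm:
  targets:
    - [[0.1,0,0],[0,0,0],0]
    - [[0.35,0,0],[0,0,0],0]
    - [[0.75,0,0],[0,0,0],0]
    - [[1.25,-0.1,0],[0,0,0],0]
    - [[1.75,-0.2,0],[0,0,0],0]
    - [[2.25,-0.3,0],[0,0,0],0]
    - [[2.75,-0.4,0],[0,0,0],0]
    - [[3.25,-0.45,0],[0,0,0],0]

```text
time: 22.88
tool_pos: [0.5047, -0.0543, 0.1315]
tool_rot: [0.0, 0.602, 0.798, 0.0]
contact_force: [-0.6, 0.5, -1.7]
gripper_width: 0.247
grasp_force: 61.6
```

Request:
jog_arm:
  targets:
    - [[0.5,0,0],[0,0,0],0]
    - [[1,-0.05,0],[0,0,0],0]
    - [[1.5,-0.1,0],[0,0,0],0]
    - [[2,-0.15,0],[0,0,0],0]
    - [[2.5,-0.2,0],[0,0,0],0]
    - [[3,-0.25,0],[0,0,0],0]
    - [[3.5,-0.3,0],[0,0,0],0]
    - [[4,-0.37,0],[0,0,0],0]

```text
time: 23.88
tool_pos: [0.4684, 0.0393, 0.1315]
tool_rot: [-0.0, 0.602, 0.798, 0.0]
contact_force: [-0.3, 0.2, -1.9]
gripper_width: 0.248
grasp_force: 61.6
```

Request:
jog_arm:
  targets:
    - [[0.45,0,0],[0,0,0],0]
    - [[0.8,0,0],[0,0,0],0]
    - [[1.1,0,0],[0,0,0],0]
    - [[1.3,0,0],[0,0,0],0]
    - [[1.45,0,0],[0,0,0],0]
    - [[1.48,0,0],[0,0,0],0]
    - [[1.48,0,0],[0,0,0],0]
    - [[1.48,0,0],[0,0,0],0]

```text
time: 24.88
tool_pos: [0.4586, 0.0739, 0.1315]
tool_rot: [0.0, 0.602, 0.798, -0.0]
contact_force: [0.5, -0.2, -1.3]
gripper_width: 0.246
grasp_force: 61.6
```

```bash
python3 look.py i.png
python3 - <<'E'
from h import *
d=np.load("wrist.npz"); C=(float(d["f"]),float(d["cx"]),float(d["cy"]),d["M"]); P=cloud(C,d["D"]); g=d["im"].astype(int)
m=(d["D"]>0)&(abs(P[...,2]-.004)<.004)&(g.min(-1)>75)&(np.ptp(g,-1)<25)&(np.hypot(P[...,0]-.4587,P[...,1]-.074)<.09)
r=cv2.minAreaRect((P[m][:,:2]*1000).astype(np.float32)); print("mat",m.sum(),r,P[m].min(0),P[m].max(0))
E
```

```text
[[-0.2748, 0.9615, 0.0, 0.4586], [0.9615, 0.2748, -0.0001, 0.0739], [-0.0001, 0.0, -1.0, 0.1315]] [ 0.5 -0.2 -1.3]
knob 752 18.545535878613236 [  2.14107049 -29.95046     16.55012396] [15.26078518 16.00287579 20.54444196]
mat 5618 ((461.20660400390625, 76.62906646728516), (160.63401794433594, 102.60603332519531), 86.20271301269531) [ 4.05576290e-01 -3.68095123e-04  8.78315413e-05] [0.50939879 0.15905114 0.0079195 ]
```

View pics/i.png

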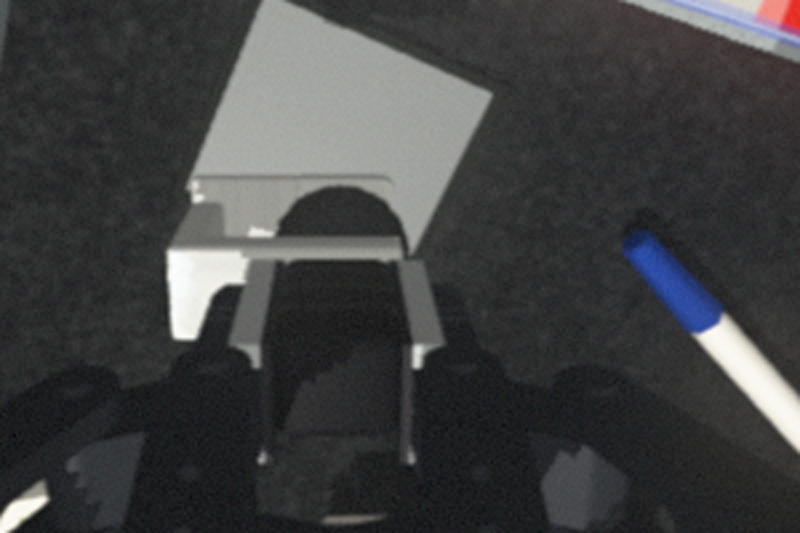

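The knob rides steady at (345,235), above the mat. I lower it, slowly at the end.

Request:
jog_arm:
  targets:
    - [[0,0,0.2],[0,0,0],0]
    - [[0,0,0.6],[0,0,0],0]
    - [[0,0,1.1],[0,0,0],0]
    - [[0,0,1.6],[0,0,0],0]
    - [[0,0,2.1],[0,0,0],0]
    - [[0,0,2.6],[0,0,0],0]
    - [[0,0,2.95],[0,0,0],0]
    - [[0,0,3.2],[0,0,0],0]

```text
time: 25.92
tool_pos: [0.4584, 0.0741, 0.0508]
tool_rot: [-0.0, 0.602, 0.798, -0.0]
contact_force: [-0.0, 0.0, -2.0]
gripper_width: 0.25
grasp_force: 61.6
```

Request:
jog_arm:
  targets:
    - [[0,0,0.1],[0,0,0],0]
    - [[0,0,0.18],[0,0,0],0]
    - [[0,0,0.24],[0,0,0],0]
    - [[0,0,0.29],[0,0,0],0]
    - [[0,0,0.33],[0,0,0],0]
    - [[0,0,0.37],[0,0,0],0]
    - [[0,0,0.37],[0,0,0],0]
    - [[0,0,0.37],[0,0,0],0]

```text
time: 26.92
tool_pos: [0.4586, 0.0741, 0.0423]
tool_rot: [0.0, 0.602, 0.798, 0.0]
contact_force: [-0.1, -0.4, -2.2]
gripper_width: 0.246
grasp_force: 61.6
```

Request:
jog_arm:
  targets:
    - [[0,0,0.02],[0,0,0],0]
    - [[0,0,0.035],[0,0,0],0]
    - [[0,0,0.05],[0,0,0],0]
    - [[0,0,0.05],[0,0,0],0]

```text
time: 27.42
tool_pos: [0.4586, 0.0741, 0.041]
tool_rot: [0.0, 0.602, 0.798, -0.0]
contact_force: [0.5, -0.0, -1.5]
gripper_width: 0.25
grasp_force: 61.6
```

```bash
python3 look.py j.png
```

```text
[[-0.2751, 0.9614, 0.0, 0.4586], [0.9614, 0.2751, -0.0, 0.0741], [-0.0001, 0.0, -1.0, 0.041]] [ 0.5 -0.  -1.5]
knob 767 17.96739794965089 [  2.0228328  -29.9408671   15.97312312] [15.41601089 16.45131933 19.95249725]
```

The knob now stands on the mat and the fork has come free of the rim. I retract the fork.

Request:
jog_arm:
  targets:
    - [[0,-0.08,0.004],[0,0,0],0]
    - [[0,-0.2,0.004],[0,0,0],0]
    - [[0,-0.35,0.004],[0,0,0],0]
    - [[0,-0.5,0.004],[0,0,0],0]
    - [[0,-0.65,0.004],[0,0,0],0]
    - [[0,-0.8,0.004],[0,0,0],0]
    - [[0,-0.95,0.004],[0,0,0],0]
    - [[0,-1.1,0.004],[0,0,0],0]

```text
time: 28.48
tool_pos: [0.4319, 0.0664, 0.0409]
tool_rot: [0.0, 0.602, 0.798, 0.0]
contact_force: [-0.2, -0.5, -1.6]
gripper_width: 0.255
grasp_force: 61.6
```

Request:
jog_arm:
  targets:
    - [[0,-0.2,0],[0,0,0],0]
    - [[0,-0.4,0],[0,0,0],0]
    - [[0,-0.6,0],[0,0,0],0]
    - [[0,-0.8,0],[0,0,0],0]
    - [[0,-0.8,0],[0,0,0],0]

```text
time: 29.1
tool_pos: [0.4125, 0.061, 0.0408]
tool_rot: [-0.0, 0.602, 0.798, 0.0]
contact_force: [0.5, 0.4, -0.1]
gripper_width: 0.252
grasp_force: 61.6
```

Run:
```python
from h import *
T=pose(); im,D,C=shot("wrist","k.png"); P=cloud(C,D)
k=(D>0)&(P[...,2]>.018)&(P[...,2]<.03)&(np.hypot(P[...,0]-.4587,P[...,1]-.074)<.035); Q=P[k]
print("knob",len(Q),Q.min(0),Q.max(0),np.median(Q,0),cv2.minEnclosingCircle((Q[:,:2]*1000).astype(np.float32)))
print(T[:3,3]); delta([.425,-.02,.11],15.9)
```

```text
knob 2112 [0.44250671 0.05600807 0.01801382] [0.47587045 0.0896335  0.02655296] [0.45780736 0.07428311 0.02451024] ((459.3247985839844, 73.05113983154297), 17.15989112854004)
[0.41254372 0.06096832 0.04079946]
shift [-3.248, -0.423, -2.762] turn [0.002, 0.001, 0.008]
```

View pics/k.png

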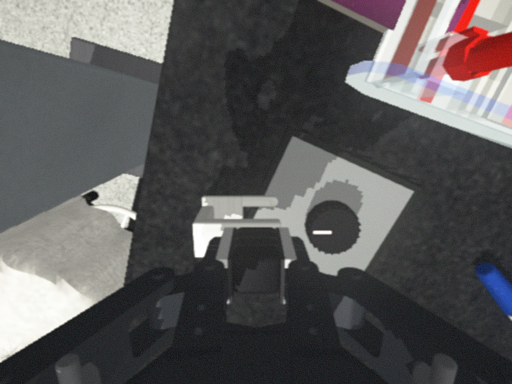

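The knob stands upright at pixel (333,227), centred on the mat, and the fork is clear of it. I carry the puller up, across and down onto the bench.

Request:
jog_arm:
  targets:
    - [[0,0,-0.5],[0,0,0],0]
    - [[0,0,-1.3],[0,0,0],0]
    - [[0,0,-2.2],[0,0,0],0]
    - [[-0.8,0,-2.7],[0,0,0],0]
    - [[-1.8,-0.2,-2.76],[0,0,0],0]
    - [[-2.7,-0.4,-2.76],[0,0,0],0]
    - [[-3.25,-0.42,-2.76],[0,0,0],0]
    - [[-3.25,-0.42,-2.76],[0,0,0],0]

```text
time: 30.15
tool_pos: [0.4256, -0.0204, 0.1104]
tool_rot: [0.0, 0.603, 0.798, 0.0]
contact_force: [-0.2, 0.3, -1.2]
gripper_width: 0.251
grasp_force: 61.6
```

Request:
jog_arm:
  targets:
    - [[0,0,0.6],[0,0,0],0]
    - [[0,0,1.3],[0,0,0],0]
    - [[0,0,2],[0,0,0],0]
    - [[0,0,2.5],[0,0,0],0]
    - [[0,0,2.75],[0,0,0],0]
    - [[0,0,2.85],[0,0,0],0]
    - [[0,0,2.85],[0,0,0],0]
    - [[0,0,2.85],[0,0,0],0]

```text
time: 31.15
tool_pos: [0.4257, -0.0201, 0.0393]
tool_rot: [0.001, 0.602, 0.798, 0.0]
contact_force: [-0.3, 0.0, -1.3]
gripper_width: 0.249
grasp_force: 61.6
```

Request:
jog_arm:
  targets:
    - [[0,0,0.04],[0,0,0],0]
    - [[0,0,0.08],[0,0,0],0]
    - [[0,0,0.1],[0,0,0],0]
    - [[0,0,0.115],[0,0,0],0]
    - [[0,0,0.115],[0,0,0],0]

```text
time: 31.78
tool_pos: [0.4253, -0.02, 0.0365]
tool_rot: [-0.0, 0.602, 0.798, -0.0]
contact_force: [-2.3, 0.8, 5.9]
gripper_width: 0.25
grasp_force: 62.7
```

Standing on the bench; I open and rise.

Request:
jog_arm:
  targets:
    - [[0,0,0],[0,0,0],35]
    - [[0,0,0],[0,0,0],50]
    - [[0,0,0],[0,0,0],70]
    - [[0,0,0],[0,0,0],100]
    - [[0,0,0],[0,0,0],100]
    - [[0,0,0],[0,0,0],100]
    - [[0,0,0],[0,0,0],100]

```text
time: 32.65
tool_pos: [0.4252, -0.02, 0.0357]
tool_rot: [0.0, 0.602, 0.798, -0.0]
contact_force: [0.8, 0.1, -0.4]
gripper_width: 1.005
grasp_force: 0.0
```

Request:
jog_arm:
  targets:
    - [[0,0,-0.3],[0,0,0],100]
    - [[0,0,-1],[0,0,0],100]
    - [[0,0,-2],[0,0,0],100]
    - [[0,0,-3],[0,0,0],100]
    - [[0,0,-4],[0,0,0],100]
    - [[0,0,-4.5],[0,0,0],100]
    - [[0,0,-4.5],[0,0,0],100]

```text
time: 33.52
tool_pos: [0.4258, -0.0201, 0.1493]
tool_rot: [0.001, 0.602, 0.798, 0.0]
contact_force: [0.0, 0.6, -0.4]
gripper_width: 0.999
grasp_force: 0.0
```

Run:
```python
from h import *
im,D,C=shot("wrist","l.png"); P=cloud(C,D)
for n,x,y,r,a,b in(("knob",.459,.073,.03,.02,.03),("grip",.4255,-.02,.05,.062,.078)):
    Q=P[(D>0)&(np.hypot(P[...,0]-x,P[...,1]-y)<r)&(P[...,2]>a)&(P[...,2]<b)]; print(n,len(Q),np.median(Q,0),np.ptp(Q,0))
```

```text
knob 1023 [0.45866147 0.07264094 0.02452944] [0.0330074  0.03281577 0.0075099 ]
grip 614 [ 0.4242704  -0.01899911  0.07027358] [0.02439301 0.0228074  0.0107895 ]
```

View pics/l.png

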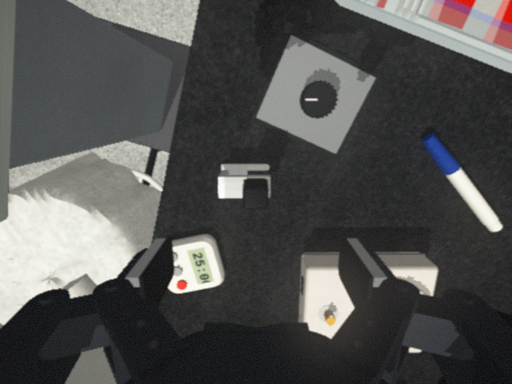

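The knob stands centred on the mat at (317,97), the puller stands upright on the bench at (245,183), the spindle is bare at (328,317), and the timer and pen have not been touched.

```bash
python3 -c "
from plant import *
print(job_done())"
```

```text
the job is handed in; nothing more can be done
None
```

The job is handed in: the knob came off with the puller and stands upright on the middle of the mat, the puller stands upright on the bench about 10 cm away, and the timer, pen and carton were not touched. The verdict wasn't shown to me.

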